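Clip a specimen slide into the inspection stage

TASK

Load the orange slide into the inspection stage: push the sprung curved arm back with the end of the slide, lower the slide flat onto the raised bed between the fixed edge and the arm, centred across the bed, and let go so that the arm holds it squarely against the fixed edge. Leave the blue slide where it lies.

Things in the scene. Friction and masses are not known exactly. Their poses are not given: they have to be found in the camera images.
- orange_slide_mid (a point): Centre (half-way up) of the loose orange slide: rigid plate 80 mm long (its x), 36 mm wide (y), 12 mm thick (z, up), about 110 g, black window and brass disc on top. Lies flat on the worktop; same either way round. Grip it across the 36 mm width.
- blue_slide_mid (a point): Centre of the blue slide, same size and shape, steel disc on top: a bystander lying on the worktop beside the orange one (the two swap places). A fixed shelf about 0.47 m above the worktop overhangs its back, 10 cm or more beyond the slides: come to them from the robot's side, below 0.15 m.
- stage: Grey fixed stage, 128x117x10 mm. Origin at worktop height under a seated slide's centre; z up; x along the bed, from fixed edge to sprung arm. Bed: rail 26 mm wide, top 34 mm up (room for fingertips beside it). Fixed edge: dark bar across the bed, inner face at x -40 mm, 12 thick, 60 wide, top 42 mm up. Seated slide: length along x, centre at x 0, y 0, z 40 mm. Arm post: x 46, y -62, top 58 mm.
- spring_arm (a joint): Angle of the sprung curved arm; its nose is a black upright pin, 12 mm thick, 36 to 69 mm above the worktop. 0 at rest: pin centre at stage x 30, y -2 mm, face at x 24. Grows as the pin is pushed to +x: 0.26 rad with face at x 40 (slide seated), 0.34 at x 45, stop 0.65; springs back with 2 to 5 N. A slide carried with its underside 44 to 55 mm up clears the fixed edge and its end meets the pin.
Things that resemble listed ones, but are neither listed nor needed, are in the scene too. There is more than one size of the part that bears orange_slide_mid; the job needs the smaller.

How it is judged:
At the end, for the whole second after the job is handed in: The orange slide lies flat on the bed (height within 3 mm, tilt under 0.1 rad), its end against the fixed edge (within 4 mm) and square to it (within 10 degrees), centred across the bed within 10 mm, with the sprung arm resting against its other end (arm at 0.18 to 0.34 rad) (x of orange_slide_mid in the frame of stage between -0.004 and 0.004 m and y of orange_slide_mid in the frame of stage between -0.01 and 0.01 m and z of orange_slide_mid in the frame of stage between 0.037 and 0.043 m and angle between the x axis of orange_slide_mid and the x axis of stage, either way round below 0.18 rad and angle between orange_slide_mid's own z axis and vertical below 0.1 rad and value of joint spring_arm between 0.18 and 0.34 rad); the robot touches nothing.
It fails at once if the blue slide is shifted by more than 20 mm (distance of blue_slide_mid from where it was at the start of the episode above 0.02 m).
It also fails if it takes over 35 s, if anything falls off the work surface, if the arm or the gripper's body presses on something with over 40 N, if the wrist force passes 120 N, or if a joint passes its speed limit or range.

ROBOT

A 7-joint arm with a two-finger parallel gripper is mounted at the origin on a cart in front of the work surface, level with it; the furniture and walls round the work are solid. World frame = base frame: x ahead of the robot, y to its left, z up, the work surface at z = 0. Lengths are in m, angles in rad, forces in N, time in s.
With the tool pointing down it reaches from about 0.425 to 0.95 m from the base axis. Payload 16.7 kg.
Tool frame: the origin (TCP) lies on the centre line of the jaws, within the pads' length; the fingertips stand 19 mm ahead of it and the grasp point (between the pads) is the TCP; z points along the fingers, y is the line along which they close (so a half turn about z gives the same grasp; the last joint's range is limited). The gripper opens to 94 mm and grips with 3 to 60 N. Pads are 16 mm wide; open, the fingers measure 119 mm over their backs; the gripper's body (75 mm by 177 mm) begins 78 mm behind the grasp point.
Start: joints at [1.006, 0.426, 0.074, 1.606, -0.034, 1.111, -0.067], TCP at [0.272, -0.618, 0.224] pointing down, gripper open.
Joint ranges: [-2.85, 2.85], [-0.5, 2.14], [-1.23, 1.37], [0.21, 2.46], [-1.02, 4.16], [0.16, 2.05], [-2.73, 2.73]. Speed limits (rad/s): [1.89, 1.89, 2.39, 2.39, 3.01, 3.01, 3.01].

INTERFACE

Orientations are given as a unit quaternion [x, y, z, w].
In Python, from bench import * gives the robot as it stands.
- The arm moves only by the shell command python3 -m inch 'ROWS'. ROWS is JSON, a list of rows, each an object of numbers: "tx", "ty", "tz": the shift along the tool's x, y, z in cm; "rx", "ry", "rz": the turn, a rotation vector about the tool's x, y, z in rad; "fingers": the opening, from 0 (shut) to 1 (fully open). In form: [{"tx": .., "ty": .., "tz": .., "rx": .., "ry": .., "rz": .., "fingers": ..}, ...]. A call has 1 to 12 rows; each row shifts and turns the commanded pose from where the row before left it, along the tool's axes as they then stand; what a row does not reach is not made up. A row lasts 1/8 s, in which the tool goes at most 62.5 mm and 10.7 degrees, less where a joint would pass 70% of its speed; a pose out of reach is approached as far as the arm can. A call is refused whole if a number of a shift passes 6.25 or a number of a turn 0.188, either way. A call with a gripper value outside its range is refused whole. The fingers move at their own pace and stop on an object; the grip force is fixed at half the most. Time passes only in rows, so rows that do not move let the fingers close. It gives the time, the measured TCP pose, the force, the opening and the grip force at its end, in the units of the state.
- state(): the state, without advancing time (a new reading comes with each control period).
- snapshot(name): name is "side" or "top" or "wrist"; returns a dict with "frame" (480x640x3 uint8, blue, green, red), "depth" (480x640 float32, m along the optical axis (not along the pixel's ray), 0 where there is no reading), "camera_matrix" (3x3 intrinsics, pixels), "R" (3x3) and "t" (3): a world point X has camera coordinates R X + t. Camera axes: x right, y down, z forward; pixel columns grow to the right and rows downward; lengths in m; the calibration is good to about 2 mm. A picture is of the moment at which its call begins.
- sign_off(): hands the job in; it is judged then, once.
The state is a dict: "time": time; "q": joint angles; "joint_velocities": joint speeds; "joint_efforts": joint torques, N m; "ee_pos": TCP position; "tcp_rot": TCP orientation; "force": force on the tool from outside, world axes, zero at the start; "ft_torque": the same for the moment, N m; "width": finger opening in m; "gripper_force": force on a finger pad.
Only numpy, scipy, OpenCV 4.12 (cv2) and the standard library are available. Lean on these libraries where they do the work, as an engineer would, in place of code of your own. Each camera call takes 0.05 s, during which the arm holds its last target. There are 200 camera calls.

## Working session

There is one attempt and no reset: what is moved stays moved. The work goes in short steps, Python scripts to look and compute and a shell command to move; the robot and the scene stay as the last step left them, time stands still between calls to the robot, and variables do not carry over. Pictures are saved under pics/ and viewed, at most 10 in all, crops included, and the job is handed in when it is done.

```bash
mkdir -p pics; ls
python3 - <<'E'
from bench import *
import cv2,pickle
s=state();print(s)
d={}
for n in("top","side"):
    d[n]=snapshot(n);cv2.imwrite(f"pics/{n}0.png",d[n]["frame"])
    print(n,d[n]["camera_matrix"].tolist(),d[n]["R"].tolist(),d[n]["t"].tolist())
pickle.dump(d,open("s0.pkl","wb"))
E
```

```text
pics
{'time': 0.0, 'q': array([ 1.0065127 ,  0.42674321,  0.07386229,  1.60658142, -0.03408501,
        1.11079377, -0.06710584]), 'joint_velocities': array([-2.29623166e-03,  3.19025255e-04,  5.91839728e-04,  4.24134458e-04,
       -6.83834785e-06,  1.00319971e-03,  1.36871549e-03]), 'joint_efforts': array([-1.02052585e-03, -9.35839605e+01,  3.66691813e+00, -4.54187608e+01,
       -4.87346062e-02,  2.03020696e-02,  8.03131343e-06]), 'ee_pos': array([ 0.27182165, -0.61741232,  0.22377976]), 'tcp_rot': array([ 9.78575257e-01,  2.05888478e-01, -1.84845584e-04, -6.05511295e-04]), 'force': array([-0.7347298 ,  1.25706072,  0.40781924]), 'ft_torque': array([-0.00692783,  0.01743473,  0.05439755]), 'gripper_force': 0.0, 'width': 0.09392713705499248}
top [[502.2422564365153, 0.0, 325.8519520732363], [0.0, 502.2422564365153, 241.20924000329595], [0.0, 0.0, 1.0]] [[-0.040028915388485645, -0.9991900661460896, 0.004110674858825828], [-0.9790144252135817, 0.03839727041764872, -0.20014096244445923], [0.19982102280926786, -0.012035835635612625, -0.9797584893758313]] [0.19885974608659412, 0.4448927173767376, 0.9893682468633805]
side [[581.0045200949206, 0.0, 320.0784032786426], [0.0, 581.0045200949206, 241.2259127726401], [0.0, 0.0, 1.0]] [[-0.8241384100679052, -0.5663878343997447, 0.0008379109215136352], [-0.3450012790007199, 0.5008293630335127, -0.7938161415663664], [0.4491881549402349, -0.6545034531363552, -0.6081572422441209]] [0.5015499783846493, 0.10651534848224258, 0.8791279907729516]
```

View pics/top0.png

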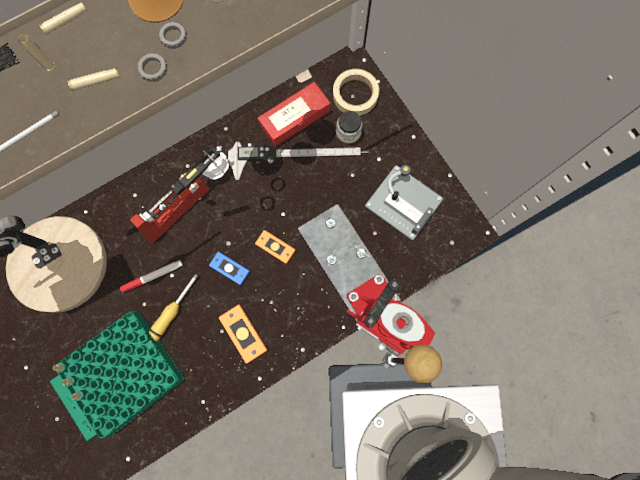

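View pics/side0.png

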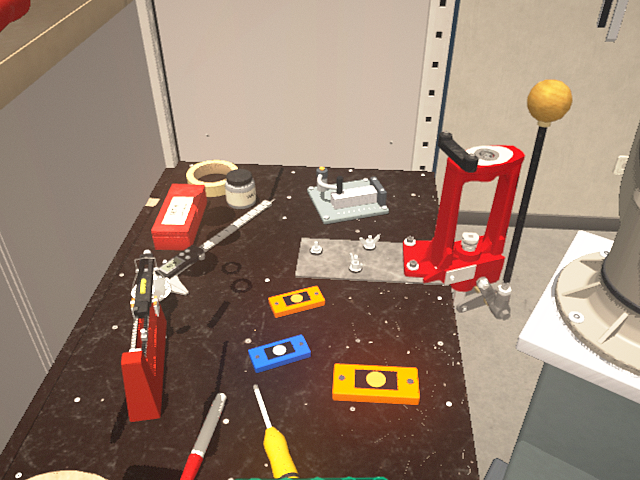

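```bash
cat > h.py <<'E'
import numpy as np,cv2,pickle
def ray(d,u,v,z):
    K,R,t=d["camera_matrix"],d["R"],d["t"]
    r=R.T@np.linalg.solve(K,[u,v,1.]);c=-R.T@t
    return c+r*(z-c[2])/r[2]
def rects(d,lo,hi,z,amin=150):
    m=cv2.inRange(cv2.cvtColor(d["frame"],cv2.COLOR_BGR2HSV),lo,hi)
    out=[]
    for c in cv2.findContours(m,cv2.RETR_EXTERNAL,cv2.CHAIN_APPROX_NONE)[0]:
        if cv2.contourArea(c)<amin: continue
        P=np.array([ray(d,*p[0],z)[:2] for p in c],np.float32)
        b=cv2.boxPoints(cv2.minAreaRect(P*1000))/1000
        e1,e2=b[1]-b[0],b[2]-b[1]
        e=e1 if np.linalg.norm(e1)>np.linalg.norm(e2) else e2
        out.append((c.reshape(-1,2).mean(0).round(),b.mean(0).round(4),np.round([np.linalg.norm(e1),np.linalg.norm(e2)],4),round(float(np.arctan2(e[1],e[0])),3)))
    return out
E
python3 - <<'E'
from h import *
d=pickle.load(open("s0.pkl","rb"))
for n in d:
    print(n)
    for r in rects(d[n],(8,150,120),(22,255,255),.012): print("orange",*r)
    for r in rects(d[n],(100,130,80),(125,255,255),.012): print("blue",*r)
t=cv2.resize(d["top"]["frame"][155:245,355:455],None,fx=6,fy=6,interpolation=cv2.INTER_CUBIC)
s=cv2.resize(d["side"]["frame"][155:230,300:400],None,fx=6,fy=6,interpolation=cv2.INTER_CUBIC)
cv2.imwrite("pics/tc.png",t);cv2.imwrite("pics/sc.png",s)
E
```

```text
top
orange [156.   8.] [1.0257 0.5588] [0.0554 0.1248] 1.534
blue [229. 268.] [0.4101 0.3865] [0.0374 0.0814] 0.982
side
orange [375. 384.] [0.2721 0.3625] [0.0615 0.1123] 0.535
orange [296. 301.] [0.4487 0.2956] [0.0465 0.0827] 0.962
orange [549. 100.] [ 0.3616 -0.6625] [0.2715 0.1026] -1.418
blue [279. 353.] [0.4068 0.3919] [0.0442 0.0813] 0.978
```

View pics/tc.png

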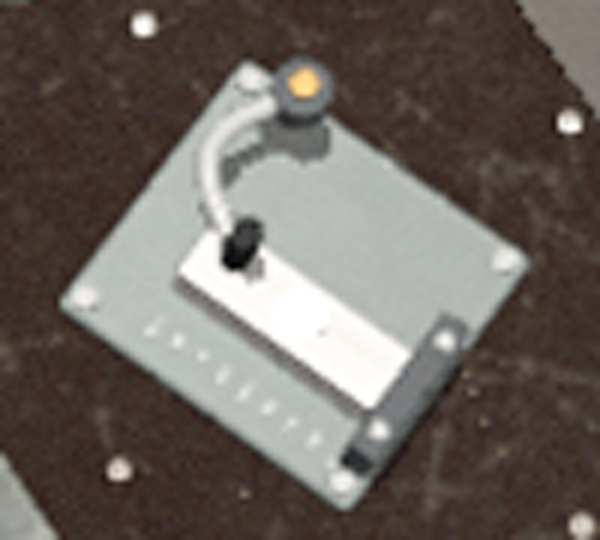

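View pics/sc.png

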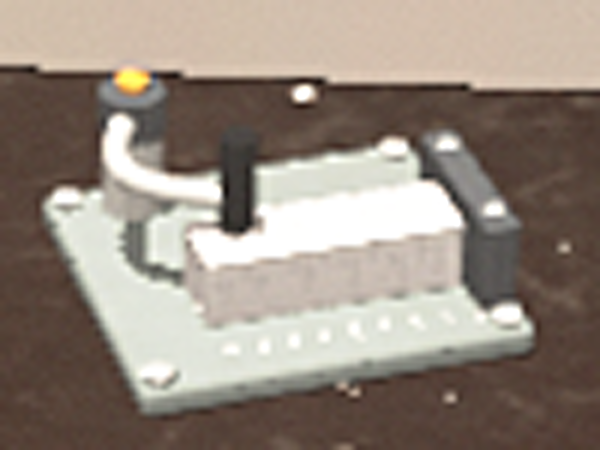

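The top crop shows the stage with its dark fixed bar at lower right (full-image approx. 423,219), the white rail, the black pin at (395,196) and the post at (405,169). So stage +x points up-left in the image. The side crop agrees: pin at about (340,185), bar at about (378,190).

Run:
```python
from h import *
d=pickle.load(open("s0.pkl","rb"))
for n in d:
    print(n,"cam",(-d[n]["R"].T@d[n]["t"]).round(3))
    for r in rects(d[n],(8,120,100),(28,255,255),.012): print("orange",*r)
T,S=d["top"],d["side"]
f=lambda p,z:ray(T,355+p[0]/6,155+p[1]/6,z)[:2]
g=lambda p,z:ray(S,300+p[0]/6,155+p[1]/6,z)[:2]
print("plate top",[f(p,.01).round(4).tolist() for p in[(247,62),(528,265),(347,510),(62,303)]])
print("plate side",[g(p,.01).round(4).tolist() for p in[(45,208),(148,402),(530,328)]])
print("bar inner top",[f(p,.042).round(4).tolist() for p in[(440,318),(346,450)]],"side",[g(p,.042).round(4).tolist() for p in[(420,133),(485,225)]])
print("bar outer top",[f(p,.042).round(4).tolist() for p in[(468,328),(374,470)]],"side",[g(p,.042).round(4).tolist() for p in[(458,135),(520,218)]])
print("rail top",[f(p,.034).round(4).tolist() for p in[(412,352),(368,405),(178,268),(208,230)]])
print("post top",f((305,83),.062),g((132,78),.062))
print("pin top",f((250,230),.069),g((240,132),.069))
```

```text
top cam [0.246 0.194 1.058]
orange [422. 363.] [ 0.199  -0.0041] [0.0729 0.0734] 1.53
orange [242. 333.] [0.2738 0.3593] [0.0521 0.1137] 0.536
orange [165. 318.] [0.3127 0.5164] [0.0716 0.0286] -0.624
orange [275. 246.] [0.4526 0.2892] [0.0384 0.0824] 0.964
orange [155.   8.] [1.0258 0.5599] [0.0554 0.1273] 1.534
side cam [0.055 0.806 0.619]
orange [277. 452.] [0.3165 0.5131] [0.0694 0.028 ] -0.62
orange [375. 384.] [0.2721 0.3626] [0.0617 0.1123] 0.535
orange [296. 301.] [0.4488 0.2961] [0.0468 0.0836] 0.962
orange [549. 100.] [ 0.361  -0.6609] [0.2772 0.1034] -1.418
plate top [[0.6235, 0.0194], [0.5425, -0.0769], [0.4548, -0.0047], [0.5348, 0.0922]]
plate side [[0.6186, 0.0287], [0.5303, 0.0993], [0.4551, -0.0002]]
bar inner top [[0.5155, -0.0362], [0.4696, 0.0001]] side [[0.5166, -0.0342], [0.4727, 0.0011]]
bar outer top [[0.5115, -0.0457], [0.4622, -0.009]] side [[0.506, -0.04], [0.4658, -0.0084]]
rail top [[0.5056, -0.0272], [0.4872, -0.0103], [0.5394, 0.0529], [0.5529, 0.0415]]
post top [0.59629632 0.00841161] [0.59207898 0.01769583]
pin top [0.54184476 0.03230267] [0.54020733 0.03562321]
```

Run:
```python
from h import *
d=pickle.load(open("s0.pkl","rb"))
H={}
for n in d:
    s=d[n];K=s["camera_matrix"];v,u=np.mgrid[0:480,0:640];z=s["depth"]
    P=np.stack([(u-K[0,2])/K[0,0]*z,(v-K[1,2])/K[1,1]*z,z],-1)[z>0]
    W=(P-s["t"])@s["R"]
    for w in W:
        if .1<w[0]<.75 and -.35<w[1]<.45:
            k=(int(w[0]//.05),int(w[1]//.05));H[k]=max(H.get(k,0),w[2])
print("rows x .70 down to .10; cols y .40..-.35 ; cm")
for i in range(14,1,-1): print(f"{i*.05:.2f}"," ".join(f"{H.get((i,j),0)*100:4.0f}" for j in range(8,-8,-1)))
# slide by depth, top
```

```text
rows x .70 down to .10; cols y .40..-.35 ; cm
0.70   34    1    5    5    4    5    6    6    1   42   45    0    0    0    0    0
0.65   52   52   50   50   50   50   49    5    0    0   51    0    0    0    0    0
0.60   50   51   51   50   50   50    1    1    6    5   54   58    0    0    0    0
0.55   51   51   50   50    1    0    1    1    6    4    1   62   28    0    0    0
0.50   50   50    1    0    1    2    1    4    7    4    2   59   58   45   36   32
0.45    1    1    2    2    1    3    1    1    4    5    1    0   53   33   39    0
0.40    2    2    2    2    1    3    3    3    0    0    0    1    0    0    0    0
0.35    1    2    1    1    1    1    2    3    1    1    0    0    0    0    0    0
0.30    2    2    2    1    1    1   23   24   21    0    0    0    0    0    0    0
0.25    2    2    2    1    0    1   24   23   22    0    0    0    0    0    0    0
0.20    1    2    2    0    0    0    0   33   33    0    0    0    0    0    0    0
0.15    1    1    1    0    0    0    0   33   33    0    0    0    0    0    0    0
0.10    1    0    0    0    0    0    1    2    3   33   53   52    0    0    0    0
```

Run:
```python
from h import *
d=pickle.load(open("s0.pkl","rb"))
for n,pts in(("side",[(435,165),(437,120),(440,60),(445,10),(455,10),(448,60),(443,120),(440,165),(520,120),(600,60),(610,160),(430,210)]),("top",[(490,232),(497,235),(500,220),(560,190),(620,160),(500,232),(560,200),(630,168),(600,60),(390,60)])):
    s=d[n]
    for u,v in pts:
        z=s["depth"][v,u];p=s["R"].T@(np.linalg.solve(s["camera_matrix"],[u*z,v*z,z])-s["t"])
        print(n,u,v,p.round(3),"ray0",ray(s,u,v,0)[:2].round(3))
```

```text
side 435 165 [ 0.482 -0.265 -0.03 ] ray0 [ 0.462 -0.216]
side 437 120 [ 0.463 -0.195  0.112] ray0 [ 0.552 -0.415]
side 440 60 [ 0.469 -0.186  0.233] ray0 [ 0.719 -0.787]
side 445 10 [ 0.471 -0.186  0.322] ray0 [ 0.922 -1.261]
side 455 10 [ 0.485 -0.265  0.301] ray0 [ 0.892 -1.282]
side 448 60 [ 0.484 -0.263  0.207] ray0 [ 0.7 -0.8]
side 443 120 [ 0.479 -0.268  0.078] ray0 [ 0.54  -0.423]
side 440 165 [ 0.827 -1.187 -0.581] ray0 [ 0.454 -0.222]
side 520 120 [ 0.587 -1.328 -0.371] ray0 [ 0.388 -0.529]
side 600 60 [ 0.386 -1.437 -0.127] ray0 [ 0.33  -1.056]
side 610 160 [ 0.254 -1.513 -0.525] ray0 [ 0.163 -0.448]
side 430 210 [ 0.398 -0.062 -0.004] ray0 [ 0.396 -0.057]
top 490 232 [ 0.468 -0.175 -0.002] ray0 [ 0.468 -0.175]
top 497 235 [ 0.461 -0.19  -0.002] ray0 [ 0.461 -0.189]
top 500 220 [ 0.482 -0.181  0.05 ] ray0 [ 0.494 -0.199]
top 560 190 [ 0.468 -0.188  0.3  ] ray0 [ 0.556 -0.339]
top 620 160 [ 0.461 -0.194  0.45 ] ray0 [ 0.62  -0.482]
top 500 232 [ 0.465 -0.192  0.011] ray0 [ 0.467 -0.196]
top 560 200 [ 0.491 -0.258  0.155] ray0 [ 0.533 -0.336]
top 630 168 [ 0.48  -0.265  0.359] ray0 [ 0.601 -0.501]
top 600 60 [ 0.558 -0.142  0.526] ray0 [ 0.866 -0.474]
top 390 60 [0.845 0.026 0.065] ray0 [0.885 0.015]
```

```bash
cat >> h.py <<'E'
from scipy.spatial.transform import Rotation as Ro, Slerp
def pose(r_or_xy,yaw,tilt=0):
    # tool x at world angle yaw, tool z down, then tilt about tool y
    return Ro.from_euler("z",yaw)*Ro.from_euler("x",np.pi)*Ro.from_euler("y",tilt)
def rows(p0,R0,wps):
    """wps: (pos,Rot,n) -> printed rows in tool axes (cm, rad)"""
    p,R=np.array(p0,float),R0;i=0
    for q,Q,n in wps:
        sl=Slerp([0,1],Ro.concatenate([R,Q]));a=p.copy();b=np.array(q,float)
        for k in range(1,n+1):
            pn,Rn=a+(b-a)*k/n,sl(k/n)
            t=np.round(R.inv().apply(pn-p)*100,2);w=np.round((R.inv()*Rn).as_rotvec(),3)
            print(i,"t",t.tolist(),"r",w.tolist());i+=1
            p=p+R.apply(t/100);R=R*Ro.from_rotvec(w)
def pol(r,a,z): return [r*np.cos(a),r*np.sin(a),z]
E
python3 - <<'E'
from h import *
from bench import *
s=state();p=s["ee_pos"];R=Ro.from_quat(s["tcp_rot"])
a=-1.156
print("A");rows(p,R,[(pol(.46,a,.30),pose(0,a,.3),10)])
print("B");rows(pol(.46,a,.30),pose(0,a,.3),[(pol(.46,a+1.106*k/9,.30),pose(0,a+1.106*k/9,.3),1) for k in range(1,10)])
E
```

```text
A
0 t [0.0, -2.15, -0.76] r [-0.024, 0.024, 0.156]
1 t [-0.31, -2.1, -0.81] r [-0.023, 0.023, 0.156]
2 t [-0.62, -2.01, -0.87] r [-0.024, 0.024, 0.155]
3 t [-0.89, -1.88, -0.94] r [-0.024, 0.024, 0.156]
4 t [-1.15, -1.68, -1.01] r [-0.023, 0.023, 0.156]
5 t [-1.38, -1.47, -1.07] r [-0.024, 0.024, 0.156]
6 t [-1.55, -1.22, -1.13] r [-0.023, 0.023, 0.155]
7 t [-1.7, -0.93, -1.2] r [-0.024, 0.024, 0.156]
8 t [-1.79, -0.63, -1.26] r [-0.024, 0.024, 0.156]
9 t [-1.83, -0.32, -1.32] r [-0.023, 0.023, 0.156]
B
0 t [-0.33, -5.64, -0.1] r [0.036, 0.0, -0.117]
1 t [-0.34, -5.64, -0.11] r [0.037, 0.0, -0.118]
2 t [-0.33, -5.64, -0.1] r [0.036, -0.0, -0.117]
3 t [-0.33, -5.63, -0.1] r [0.036, -0.0, -0.118]
4 t [-0.33, -5.64, -0.1] r [0.037, 0.0, -0.117]
5 t [-0.33, -5.64, -0.1] r [0.036, -0.0, -0.117]
6 t [-0.33, -5.64, -0.11] r [0.036, -0.0, -0.118]
7 t [-0.33, -5.64, -0.1] r [0.037, -0.0, -0.117]
8 t [-0.34, -5.64, -0.1] r [0.036, -0.0, -0.118]
```

```bash
python3 -m inch '[{"tx":0,"ty":-2.15,"tz":-0.76,"rx":-0.024,"ry":0.024,"rz":0.156},{"tx":-0.31,"ty":-2.1,"tz":-0.81,"rx":-0.024,"ry":0.024,"rz":0.156},{"tx":-0.62,"ty":-2.0,"tz":-0.87,"rx":-0.024,"ry":0.024,"rz":0.156},{"tx":-0.9,"ty":-1.88,"tz":-0.94,"rx":-0.024,"ry":0.024,"rz":0.156},{"tx":-1.15,"ty":-1.68,"tz":-1.0,"rx":-0.024,"ry":0.024,"rz":0.156},{"tx":-1.38,"ty":-1.47,"tz":-1.07,"rx":-0.024,"ry":0.024,"rz":0.156},{"tx":-1.55,"ty":-1.22,"tz":-1.13,"rx":-0.024,"ry":0.024,"rz":0.156},{"tx":-1.7,"ty":-0.93,"tz":-1.2,"rx":-0.024,"ry":0.024,"rz":0.156},{"tx":-1.8,"ty":-0.63,"tz":-1.26,"rx":-0.024,"ry":0.024,"rz":0.156},{"tx":-1.83,"ty":-0.32,"tz":-1.32,"rx":-0.024,"ry":0.024,"rz":0.156}]'; python3 -c "
from bench import *
from h import *
s=state();print(s['q'].round(3),s['ee_pos'],np.hypot(*s['ee_pos'][:2]),Ro.from_quat(s['tcp_rot']).as_matrix().round(3).tolist())"
```

```text
[ 1.007  0.427  0.074  1.607 -0.034  1.111 -0.067] [ 0.27182627 -0.61743764  0.22385303] 0.6746249037087741 [[0.915, 0.403, -0.001], [0.403, -0.915, 0.001], [-0.0, -0.001, -1.0]]schema error: expected keys tx, ty, tz, rx, ry, rz, fingers
```

```bash
python3 -m inch '[{"tx":0,"ty":-2.15,"tz":-0.76,"rx":-0.024,"ry":0.024,"rz":0.156,"fingers":0.7},{"tx":-0.31,"ty":-2.1,"tz":-0.81,"rx":-0.024,"ry":0.024,"rz":0.156,"fingers":0.7},{"tx":-0.62,"ty":-2.0,"tz":-0.87,"rx":-0.024,"ry":0.024,"rz":0.156,"fingers":0.7},{"tx":-0.9,"ty":-1.88,"tz":-0.94,"rx":-0.024,"ry":0.024,"rz":0.156,"fingers":0.7},{"tx":-1.15,"ty":-1.68,"tz":-1.0,"rx":-0.024,"ry":0.024,"rz":0.156,"fingers":0.7},{"tx":-1.38,"ty":-1.47,"tz":-1.07,"rx":-0.024,"ry":0.024,"rz":0.156,"fingers":0.7},{"tx":-1.55,"ty":-1.22,"tz":-1.13,"rx":-0.024,"ry":0.024,"rz":0.156,"fingers":0.7},{"tx":-1.7,"ty":-0.93,"tz":-1.2,"rx":-0.024,"ry":0.024,"rz":0.156,"fingers":0.7},{"tx":-1.8,"ty":-0.63,"tz":-1.26,"rx":-0.024,"ry":0.024,"rz":0.156,"fingers":0.7},{"tx":-1.83,"ty":-0.32,"tz":-1.32,"rx":-0.024,"ry":0.024,"rz":0.156,"fingers":0.7}]'; python3 -c "
from bench import *
from h import *
s=state();print(s['q'].round(3),s['ee_pos'],np.hypot(*s['ee_pos'][:2]),Ro.from_quat(s['tcp_rot']).as_matrix().round(3).tolist())"
```

```text
time: 1.35
ee_pos: [0.185, -0.4202, 0.2999]
tcp_rot: [0.826, -0.543, 0.128, 0.083]
force: [0.7, -0.1, 0.8]
width: 0.0661
gripper_force: 0.0
[ 0.873 -0.195  0.085  2.176  0.101  0.861 -1.83 ] [ 0.18503733 -0.42017804  0.29987299] 0.4591169775204871 [[0.377, -0.918, 0.121], [-0.876, -0.396, -0.276], [0.302, -0.001, -0.953]]
```

```bash
python3 -m inch '[{"tx":-1.0,"ty":-5.4,"tz":0.2,"rx":0.036,"ry":0,"rz":-0.117,"fingers":0.7},{"tx":-0.33,"ty":-5.5,"tz":-0.1,"rx":0.036,"ry":0,"rz":-0.117,"fingers":0.7},{"tx":-0.33,"ty":-5.5,"tz":-0.1,"rx":0.036,"ry":0,"rz":-0.117,"fingers":0.7},{"tx":-0.33,"ty":-5.5,"tz":-0.1,"rx":0.036,"ry":0,"rz":-0.117,"fingers":0.7},{"tx":-0.33,"ty":-5.5,"tz":-0.1,"rx":0.036,"ry":0,"rz":-0.117,"fingers":0.7},{"tx":-0.33,"ty":-5.5,"tz":-0.1,"rx":0.036,"ry":0,"rz":-0.117,"fingers":0.7},{"tx":-0.33,"ty":-5.5,"tz":-0.1,"rx":0.036,"ry":0,"rz":-0.117,"fingers":0.7},{"tx":-0.33,"ty":-5.5,"tz":-0.1,"rx":0.036,"ry":0,"rz":-0.117,"fingers":0.7},{"tx":-0.33,"ty":-5.5,"tz":-0.1,"rx":0.036,"ry":0,"rz":-0.117,"fingers":0.7}]'
python3 - <<'E'
from bench import *
from h import *
s=state();p=s["ee_pos"];R=Ro.from_quat(s["tcp_rot"]);print(s['q'].round(3),p,np.hypot(*p[:2]),R.as_matrix().round(3).tolist())
print("to look over stage");rows(p,R,[([.455,.03,.22],pose(0,.88),6)])
E
```

```text
time: 2.48
ee_pos: [0.4512, -0.0271, 0.2931]
tcp_rot: [0.988, -0.026, 0.15, 0.007]
force: [0.4, 0.2, 0.3]
width: 0.0655
gripper_force: 0.0
[ 0.361 -0.176 -0.419  2.169 -0.042  0.834 -1.662] [ 0.45116283 -0.02706299  0.29310622] 0.4519737836099033 [[0.954, -0.053, 0.297], [-0.049, -0.999, -0.022], [0.297, 0.006, -0.955]]
to look over stage
0 t [-0.35, -0.96, 1.16] r [0.024, -0.046, -0.154]
1 t [-0.14, -0.97, 1.2] r [0.025, -0.046, -0.154]
2 t [0.06, -0.95, 1.22] r [0.024, -0.046, -0.154]
3 t [0.26, -0.89, 1.24] r [0.025, -0.046, -0.154]
4 t [0.44, -0.81, 1.24] r [0.024, -0.047, -0.154]
5 t [0.62, -0.69, 1.23] r [0.024, -0.046, -0.155]
```

```bash
python3 -m inch '[{"tx":-0.35,"ty":-0.96,"tz":1.16,"rx":0.024,"ry":-0.046,"rz":-0.154,"fingers":0.7},{"tx":-0.14,"ty":-0.97,"tz":1.2,"rx":0.025,"ry":-0.046,"rz":-0.154,"fingers":0.7},{"tx":0.06,"ty":-0.95,"tz":1.22,"rx":0.024,"ry":-0.046,"rz":-0.154,"fingers":0.7},{"tx":0.26,"ty":-0.89,"tz":1.24,"rx":0.025,"ry":-0.046,"rz":-0.154,"fingers":0.7},{"tx":0.44,"ty":-0.81,"tz":1.24,"rx":0.024,"ry":-0.046,"rz":-0.154,"fingers":0.7},{"tx":0.62,"ty":-0.69,"tz":1.23,"rx":0.024,"ry":-0.046,"rz":-0.155,"fingers":0.7},{"tx":0,"ty":0,"tz":0,"rx":0,"ry":0,"rz":0,"fingers":0.7}]'
python3 - <<'E'
from bench import *
from h import *
s=state();p=s["ee_pos"];R=Ro.from_quat(s["tcp_rot"]);print(s['q'].round(3),p,R.as_matrix().round(3).tolist())
w=snapshot("wrist");pickle.dump(w,open("w1.pkl","wb"));cv2.imwrite("pics/w1.png",w["frame"]);print((-w["R"].T@w["t"]).round(3))
E
```

```text
time: 3.35
ee_pos: [0.455, 0.0289, 0.2192]
tcp_rot: [0.905, 0.425, -0.0, -0.0]
force: [-0.1, -0.4, 0.2]
width: 0.0657
gripper_force: 0.0
[ 0.223  0.098 -0.45   2.059  0.049  0.996 -0.945] [0.45502156 0.02889391 0.21921515] [[0.639, 0.769, -0.001], [0.769, -0.639, 0.001], [-0.0, -0.001, -1.0]]
[0.509 0.093 0.38 ]
```

View pics/w1.png

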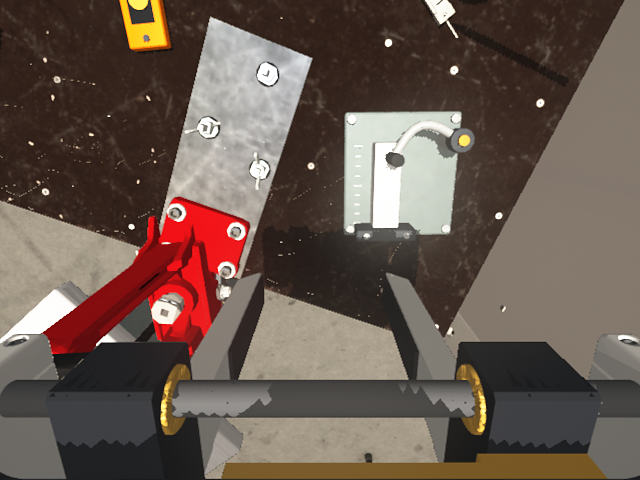

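The wrist view shows the stage with plate about (345–461, 111–236), white rail (374–399, 142–227), pin at (395,160), bar inner edge at about row 225, and the orange slide at the upper left (147,25).

Run:
```python
from h import *
w=pickle.load(open("w1.pkl","rb"))
g=cv2.cvtColor(w["frame"],cv2.COLOR_BGR2GRAY).astype(int)
for v in(175,190,205,215): print(v,g[v,366:406].tolist())
for u in(378,384,390,405,370): print(u,"rows215-245",g[215:245,u].tolist())
m=(w["frame"].min(2)>235).astype(np.uint8);m[:, :360]=0;m[:,420:]=0;m[:130]=0;m[240:]=0
c=max(cv2.findContours(m,0,1)[0],key=cv2.contourArea);print(cv2.boundingRect(c))
```

```text
175 [221, 220, 221, 223, 227, 180, 128, 125, 233, 255, 255, 255, 255, 255, 255, 255, 255, 255, 255, 255, 255, 255, 255, 255, 254, 254, 254, 254, 255, 255, 255, 255, 255, 255, 245, 210, 218, 219, 218, 218]
190 [222, 222, 222, 224, 200, 153, 129, 146, 250, 255, 255, 255, 255, 255, 255, 255, 255, 255, 255, 255, 255, 255, 255, 255, 255, 255, 255, 255, 255, 255, 255, 254, 255, 251, 225, 215, 216, 216, 216, 216]
205 [213, 213, 212, 216, 173, 126, 127, 236, 255, 255, 255, 254, 254, 254, 254, 254, 254, 254, 254, 254, 254, 254, 254, 254, 254, 254, 254, 254, 254, 254, 254, 255, 252, 228, 215, 217, 218, 217, 216, 216]
215 [210, 210, 211, 201, 161, 131, 125, 242, 255, 255, 254, 254, 254, 254, 254, 254, 254, 254, 254, 254, 254, 254, 254, 254, 254, 254, 254, 254, 254, 254, 254, 255, 241, 208, 212, 211, 210, 210, 210, 210]
378 rows215-245 [254, 254, 254, 254, 254, 254, 254, 254, 254, 254, 254, 255, 255, 94, 86, 99, 103, 88, 88, 87, 86, 85, 84, 84, 84, 80, 72, 65, 68, 70]
384 rows215-245 [254, 254, 254, 254, 254, 254, 254, 254, 254, 254, 255, 255, 254, 82, 90, 96, 90, 90, 90, 88, 87, 86, 86, 85, 84, 82, 75, 72, 70, 66]
390 rows215-245 [254, 254, 254, 254, 254, 254, 254, 254, 254, 254, 254, 255, 252, 73, 91, 103, 105, 90, 90, 88, 88, 87, 86, 85, 85, 80, 71, 66, 65, 64]
405 rows215-245 [210, 208, 208, 207, 207, 207, 211, 189, 82, 88, 90, 90, 90, 90, 93, 112, 133, 147, 170, 173, 149, 151, 151, 132, 87, 78, 70, 67, 66, 64]
370 rows215-245 [161, 160, 159, 161, 161, 157, 154, 148, 101, 92, 83, 85, 86, 86, 84, 98, 129, 137, 135, 125, 119, 140, 111, 78, 81, 78, 69, 60, 61, 61]
(373, 143, 29, 85)
```

Run:
```python
from h import *
w=pickle.load(open("w1.pkl","rb"))
r=lambda u,v,z:ray(w,u,v,z)[:2]
a,b=[(r(l,v,.034)+r(rr,v,.034))/2 for v,l,rr in((175,373.6,400.3),(215,372.6,398.2))]
print("width",np.linalg.norm(r(373.6,175,.034)-r(400.3,175,.034)))
x=(a-b)/np.linalg.norm(a-b);print("rail yaw",np.arctan2(x[1],x[0]))
L=[np.arctan2(*(r(u1,175,.034)-r(u2,215,.034))[::-1]) for u1,u2 in((373.6,372.6),(400.3,398.2))];print(L)
c1,c2=r(346,113,.01),r(344,235.5,.01);c3,c4=r(461,111.5,.01),r(449,236,.01)
print("plate L",np.arctan2(*(c1-c2)[::-1]),np.linalg.norm(c1-c2),"R",np.arctan2(*(c3-c4)[::-1]),np.linalg.norm(c3-c4),np.linalg.norm(c1-c3))
e=[r(u,v,.034) for u,v in((378,227.6),(390,227.4))];e5=r(405,222.7,.01);e6=r(370,222.7,.01)
for yaw in(.88,.895):
    X=np.array([np.cos(yaw),np.sin(yaw)]);Y=np.array([-X[1],X[0]])
    print(yaw,"bar along x",[round(float(q@X),4) for q in e+[e5,e6]],"rail y",a@Y,b@Y)
    o=X*(np.mean([q@X for q in e])+.04)+Y*((a+b)/2@Y);print("origin",o)
pin=r(395.5,156,.069);print("pin top",pin, "pin rel",(pin-o)@X,(pin-o)@Y)
for q in rects(w,(8,120,100),(28,255,255),.012): print(*q)
```

```text
width 0.02601109260636589
rail yaw 0.8919073144488607
[np.float64(0.8948724891928751), np.float64(0.8889412526619966)]
plate L 0.8802805202642192 0.12690306778021151 R 0.8892340572334341 0.1287680329861264 0.11390113123527883
0.88 bar along x [0.3011, 0.3014, 0.3001, 0.3001] rail y -0.39390101012674267 -0.3943771353110294
origin [0.52120542 0.01188761]
0.895 bar along x [0.2953, 0.2953, 0.2937, 0.2943] rail y -0.39917072829065586 -0.399047061620577
origin [0.52113184 0.01196271]
pin top [0.54263294 0.03764011] pin rel 0.03348308224374031 -0.0007136556041706406
[413. 469.] [ 0.3254 -0.321 ] [0.5267 0.0422] -0.688
[474. 399.] [ 0.4446 -0.2791] [0.0314 0.1113] 1.09
[172. 399.] [ 0.1519 -0.038 ] [0.0313 0.1121] 0.667
[143.  20.] [0.4412 0.2714] [0.0396 0.0425] 0.963
```

Run:
```python
from bench import *
from h import *
s=state();p=s["ee_pos"];R=Ro.from_quat(s["tcp_rot"])
rows(p,R,[([.452,.15,.15],pose(0,.92),3),([.4515,.288,.09],pose(0,.963),4)])
```

```text
0 t [3.04, -2.68, 2.33] r [-0.0, -0.0, -0.015]
1 t [3.09, -2.63, 2.32] r [-0.0, -0.001, -0.015]
2 t [3.13, -2.59, 2.33] r [-0.0, 0.0, -0.016]
3 t [2.74, -2.1, 1.5] r [-0.0, 0.0, -0.011]
4 t [2.76, -2.07, 1.5] r [-0.0, 0.0, -0.01]
5 t [2.78, -2.04, 1.5] r [-0.0, 0.0, -0.011]
6 t [2.8, -2.01, 1.49] r [-0.0, 0.0, -0.011]
```

```bash
python3 -m inch '[{"tx":3.05,"ty":-2.68,"tz":2.33,"rx":0,"ry":0,"rz":-0.015,"fingers":0.7},{"tx":3.1,"ty":-2.63,"tz":2.33,"rx":0,"ry":0,"rz":-0.015,"fingers":0.7},{"tx":3.1,"ty":-2.6,"tz":2.33,"rx":0,"ry":0,"rz":-0.015,"fingers":0.7},{"tx":2.75,"ty":-2.1,"tz":1.5,"rx":0,"ry":0,"rz":-0.01,"fingers":0.7},{"tx":2.75,"ty":-2.05,"tz":1.5,"rx":0,"ry":0,"rz":-0.01,"fingers":0.7},{"tx":2.8,"ty":-2.05,"tz":1.5,"rx":0,"ry":0,"rz":-0.01,"fingers":0.7},{"tx":2.8,"ty":-2.0,"tz":1.5,"rx":0,"ry":0,"rz":-0.01,"fingers":0.7},{"tx":0,"ty":0,"tz":0,"rx":0,"ry":0,"rz":0,"fingers":0.7}]'
python3 - <<'E'
from bench import *
from h import *
s=state();p=s["ee_pos"];R=Ro.from_quat(s["tcp_rot"]);print(s['q'].round(3),p,R.as_matrix().round(3).tolist())
w=snapshot("wrist");pickle.dump(w,open("w2.pkl","wb"));cv2.imwrite("pics/w2.png",w["frame"])
for q in rects(w,(8,120,100),(28,255,255),.012): print(*q)
E
```

```text
time: 4.4
ee_pos: [0.451, 0.2894, 0.09]
tcp_rot: [0.887, 0.462, 0.001, -0.0]
force: [-0.8, -0.6, -0.4]
width: 0.0658
gripper_force: 0.0
[-0.239  0.42  -0.549  2.008  0.303  0.792 -1.574] [0.45100553 0.28943382 0.09001356] [[0.573, 0.82, 0.001], [0.82, -0.573, 0.001], [0.001, 0.0, -1.0]]
[412. 469.] [0.4032 0.0811] [0.3425 0.0284] -0.607
[474. 401.] [0.4777 0.1143] [0.0213 0.0731] 1.172
[172. 400.] [0.2765 0.2541] [0.0211 0.0733] 0.752
[ 74. 300.] [0.2732 0.3583] [0.0561 0.1214] 0.537
[338. 225.] [0.4714 0.2928] [0.0926 0.1036] 1.277
```

View pics/w2.png

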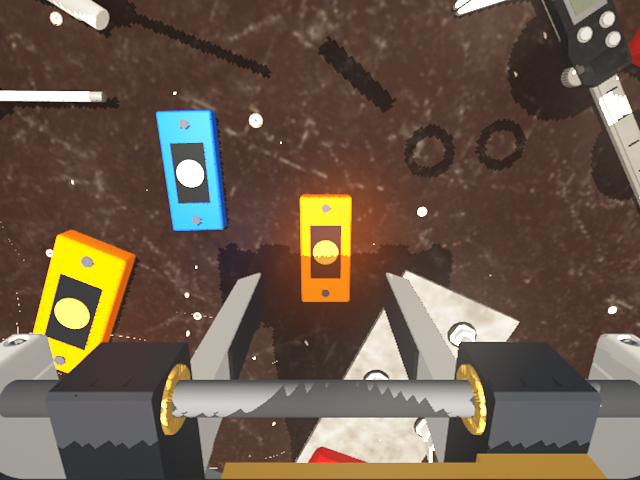

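The wrist view shows the orange slide centred between the fingers, with top corners at (300,196) to (350,301) and its disc at (325,252). The blue slide at (190,170) is well clear of the fingers.

Run:
```python
from bench import *
from h import *
w=pickle.load(open("w2.pkl","rb"));s=state();p=s["ee_pos"];R=Ro.from_quat(s["tcp_rot"])
c=[ray(w,u,v,.012) for u,v in((300,195.5),(350.5,195.5),(350,301),(300,302))]
m=np.mean(c,0);print(m,[np.linalg.norm(c[i]-c[i-1]).round(4) for i in range(4)],np.arctan2(*(c[0]-c[3])[:2][::-1]),np.arctan2(*(c[1]-c[2])[:2][::-1]))
print("tool offset cm",R.inv().apply(m-p)*100)
```

```text
[0.4525746  0.28971611 0.012     ] [np.float64(0.0806), np.float64(0.0346), np.float64(0.0798), np.float64(0.0375)] 0.9433184025295079 0.9795934402805482
tool offset cm [ 0.20796965 -0.01743035  7.83845846]
```

```bash
python3 -m inch '[{"tx":0.2,"ty":0,"tz":3.0,"rx":0,"ry":0,"rz":0,"fingers":0.7},{"tx":0,"ty":0,"tz":2.4,"rx":0,"ry":0,"rz":0,"fingers":0.7},{"tx":0,"ty":0,"tz":1.4,"rx":0,"ry":0,"rz":0,"fingers":0.7},{"tx":0,"ty":0,"tz":0,"rx":0,"ry":0,"rz":0,"fingers":0},{"tx":0,"ty":0,"tz":0,"rx":0,"ry":0,"rz":0,"fingers":0},{"tx":0,"ty":0,"tz":0,"rx":0,"ry":0,"rz":0,"fingers":0},{"tx":0,"ty":0,"tz":0,"rx":0,"ry":0,"rz":0,"fingers":0},{"tx":0,"ty":0,"tz":0,"rx":0,"ry":0,"rz":0,"fingers":0}]'
python3 - <<'E'
from bench import *
from h import *
s=state();p=s["ee_pos"];print(p,s["width"],s["gripper_force"],s["force"])
E
```

```text
time: 5.45
ee_pos: [0.4533, 0.2896, 0.023]
tcp_rot: [0.887, 0.462, 0.001, 0.0]
force: [-1.2, -1.7, 8.0]
width: 0.036
gripper_force: 30.0
[0.45330562 0.28964505 0.02302233] 0.03603625979088776 30.003965198993683 [-1.223015   -1.71007207  7.99401818]
```

Run:
```python
from bench import *
from h import *
s=state();p=s["ee_pos"];R=Ro.from_quat(s["tcp_rot"])
Q=pose(0,.89)
rows(p,R,[([.454,.288,.10],R,3),([.475,.15,.15],pose(0,.92),4),([.502,-.011,.13],Q,4),([.502,-.011,.076],Q,2)])
```

```text
0 t [-0.03, 0.05, -2.57] r [0.0, 0.0, 0.0]
1 t [-0.03, 0.06, -2.56] r [0.0, 0.0, 0.0]
2 t [-0.02, 0.05, -2.57] r [0.0, 0.0, 0.0]
3 t [-2.53, 2.41, -1.25] r [0.0, -0.0, 0.01]
4 t [-2.5, 2.43, -1.25] r [0.001, -0.001, 0.011]
5 t [-2.48, 2.46, -1.25] r [0.0, -0.0, 0.01]
6 t [-2.45, 2.49, -1.25] r [0.001, -0.001, 0.01]
7 t [-2.79, 2.97, 0.5] r [-0.0, 0.0, 0.008]
8 t [-2.77, 3.0, 0.5] r [-0.0, 0.0, 0.007]
9 t [-2.75, 3.02, 0.5] r [-0.0, 0.0, 0.008]
10 t [-2.73, 3.03, 0.5] r [-0.0, 0.0, 0.007]
11 t [0.0, 0.0, 2.7] r [-0.0, 0.0, 0.0]
12 t [0.01, 0.01, 2.7] r [-0.0, 0.0, 0.0]
```

```bash
python3 -m inch '[{"tx":0,"ty":0,"tz":-2.55,"rx":0,"ry":0,"rz":0,"fingers":0},{"tx":0,"ty":0,"tz":-2.55,"rx":0,"ry":0,"rz":0,"fingers":0},{"tx":-0.1,"ty":0.1,"tz":-2.55,"rx":0,"ry":0,"rz":0,"fingers":0},{"tx":-2.5,"ty":2.4,"tz":-1.25,"rx":0,"ry":0,"rz":0.01,"fingers":0},{"tx":-2.5,"ty":2.45,"tz":-1.25,"rx":0,"ry":0,"rz":0.01,"fingers":0},{"tx":-2.5,"ty":2.45,"tz":-1.25,"rx":0,"ry":0,"rz":0.01,"fingers":0},{"tx":-2.45,"ty":2.5,"tz":-1.25,"rx":0,"ry":0,"rz":0.01,"fingers":0},{"tx":-2.8,"ty":2.95,"tz":0.5,"rx":0,"ry":0,"rz":0.008,"fingers":0},{"tx":-2.75,"ty":3.0,"tz":0.5,"rx":0,"ry":0,"rz":0.008,"fingers":0},{"tx":-2.75,"ty":3.0,"tz":0.5,"rx":0,"ry":0,"rz":0.008,"fingers":0},{"tx":-2.7,"ty":3.05,"tz":0.5,"rx":0,"ry":0,"rz":0.007,"fingers":0},{"tx":0,"ty":0,"tz":0,"rx":0,"ry":0,"rz":0,"fingers":0}]'
python3 - <<'E'
from bench import *
from h import *
s=state();p=s["ee_pos"];R=Ro.from_quat(s["tcp_rot"]);print(s['q'].round(3),p,R.as_matrix().round(3).tolist(),s["force"],s["width"])
rows(p,R,[([.502,-.011,.074],pose(0,.89),3)])
w=snapshot("wrist");pickle.dump(w,open("w3.pkl","wb"));cv2.imwrite("pics/w3.png",w["frame"])
E
```

```text
time: 6.95
ee_pos: [0.5013, -0.0135, 0.1285]
tcp_rot: [0.904, 0.429, 0.0, 0.0]
force: [-0.5, 0.8, -1.2]
width: 0.0355
gripper_force: 30.0
[ 0.288  0.294 -0.452  2.059  0.175  0.824 -0.951] [ 0.50133358 -0.01350126  0.12852102] [[0.633, 0.774, 0.0], [0.774, -0.633, -0.001], [-0.0, 0.001, -1.0]] [-0.48528191  0.84673692 -1.15408775] 0.03546661997869558
0 t [0.08, -0.04, 1.82] r [0.0, 0.0, -0.001]
1 t [0.08, -0.03, 1.81] r [0.001, 0.0, -0.002]
2 t [0.08, -0.04, 1.82] r [-0.0, 0.0, -0.001]
```

View pics/w3.png

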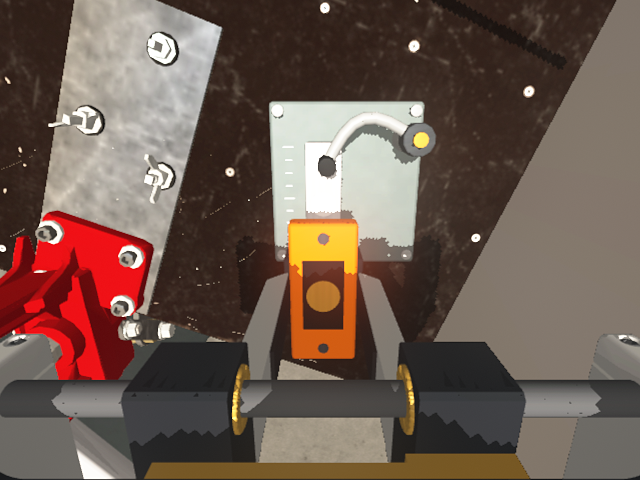

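The slide is held squarely, with top corners at about (289,223), (357,222), (354,358) and (291,358). It is in line with the rail (columns 305–341), and the pin at (326,166) is ahead of its end.

```bash
python3 -m inch '[{"tx":0.1,"ty":-0.05,"tz":1.8,"rx":0,"ry":0,"rz":-0.001,"fingers":0},{"tx":0.1,"ty":-0.05,"tz":1.8,"rx":0,"ry":0,"rz":-0.001,"fingers":0},{"tx":0.05,"ty":0,"tz":1.8,"rx":0,"ry":0,"rz":-0.002,"fingers":0},{"tx":0,"ty":0,"tz":0,"rx":0,"ry":0,"rz":0,"fingers":0}]'
python3 - <<'E'
from h import *
from bench import *
w=pickle.load(open("w3.pkl","rb"))
c=np.mean([ray(w,u,v,.1175) for u,v in((289,223),(357,222),(354,358),(291,358))],0)
R=Ro.from_matrix([[.633,.774,0],[.774,-.633,0],[0,0,-1]])
print("slide in tool (cm)",R.inv().apply(c-[.50133,-.0135,.1285])*100)
s=state();p=s["ee_pos"];R=Ro.from_quat(s["tcp_rot"])
X=np.array([np.cos(.89),np.sin(.89)]);Y=np.array([-X[1],X[0]]);e=p[:2]-[.521,.012]
print(p,"stage x,y of TCP",e@X,e@Y,s["force"]);x=R.as_matrix()[:,0];print(np.arctan2(x[1],x[0]))
E
```

```text
time: 7.5
ee_pos: [0.5012, -0.0074, 0.073]
tcp_rot: [0.901, 0.433, -0.001, -0.001]
force: [0.3, -0.4, -1.0]
width: 0.0355
gripper_force: 30.0
slide in tool (cm) [-0.04696624 -0.03920917  1.1       ]
[ 0.50115966 -0.00736973  0.07299412] stage x,y of TCP -0.02753941949008133 0.0032258278049678425 [ 0.25696998 -0.39927941 -1.03858456]
0.8955048102242743
```

```bash
python3 -m inch '[{"tx":0.9,"ty":0.15,"tz":0,"rx":0,"ry":0,"rz":0.003,"fingers":0},{"tx":0.9,"ty":0.15,"tz":0,"rx":0,"ry":0,"rz":0.002,"fingers":0},{"tx":0.8,"ty":0,"tz":0,"rx":0,"ry":0,"rz":0,"fingers":0},{"tx":0.8,"ty":0,"tz":0,"rx":0,"ry":0,"rz":0,"fingers":0},{"tx":0,"ty":0,"tz":0,"rx":0,"ry":0,"rz":0,"fingers":0},{"tx":0,"ty":0,"tz":0,"rx":0,"ry":0,"rz":0,"fingers":0}]'
python3 - <<'E'
from h import *
from bench import *
s=state();p=s["ee_pos"];R=Ro.from_quat(s["tcp_rot"])
X=np.array([np.cos(.89),np.sin(.89)]);Y=np.array([-X[1],X[0]]);e=p[:2]-[.521,.012]
print(p,"stage x,y of TCP",e@X,e@Y,s["force"]);x=R.as_matrix()[:,0];print(np.arctan2(x[1],x[0]))
w=snapshot("wrist");pickle.dump(w,open("w4.pkl","wb"));cv2.imwrite("pics/w4.png",w["frame"])
E
```

```text
time: 8.25
ee_pos: [0.5257, 0.0165, 0.0748]
tcp_rot: [0.903, 0.43, 0.0, 0.0]
force: [-5.1, -2.0, 0.4]
width: 0.0356
gripper_force: 30.0
[0.52568815 0.01650865 0.07479324] stage x,y of TCP 0.0064543229535313565 -0.0008052327272879554 [-5.13485857 -1.96270354  0.36084747]
0.8894199636463118
```

View pics/w4.png

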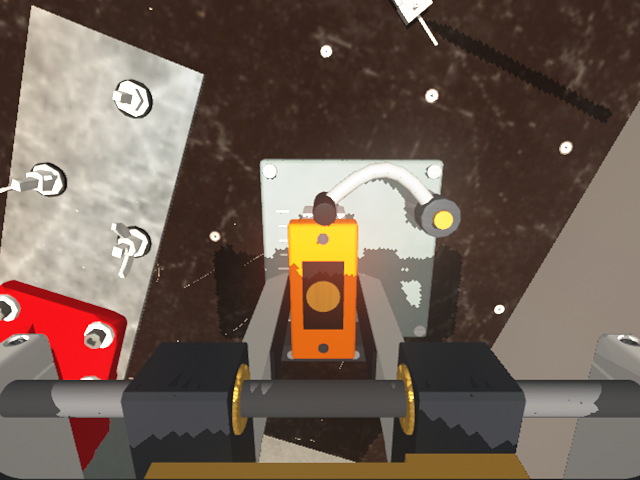

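The pin at (324,208) is pushed back by the slide's end at row 220, the slide is parallel to the plate, and its tail sits at the bar (row 355). Next I lower it.

```bash
python3 -m inch '[{"tx":0.1,"ty":0,"tz":0.7,"rx":0,"ry":0,"rz":0,"fingers":0},{"tx":0,"ty":0,"tz":0.5,"rx":0,"ry":0,"rz":0,"fingers":0},{"tx":0,"ty":0,"tz":0.4,"rx":0,"ry":0,"rz":0,"fingers":0},{"tx":0,"ty":0,"tz":0,"rx":0,"ry":0,"rz":0,"fingers":0},{"tx":0,"ty":0,"tz":0,"rx":0,"ry":0,"rz":0,"fingers":0}]'
```

```text
time: 8.93
ee_pos: [0.5266, 0.0172, 0.0588]
tcp_rot: [0.903, 0.43, 0.0, 0.0]
force: [-1.7, -4.5, -2.8]
width: 0.0359
gripper_force: 30.0
```

```bash
python3 -m inch '[{"tx":0,"ty":0,"tz":0.15,"rx":0,"ry":0,"rz":0,"fingers":0},{"tx":0,"ty":0,"tz":0.1,"rx":0,"ry":0,"rz":0,"fingers":0},{"tx":0,"ty":0,"tz":0,"rx":0,"ry":0,"rz":0,"fingers":0},{"tx":0,"ty":0,"tz":0,"rx":0,"ry":0,"rz":0,"fingers":0}]'
```

```text
time: 9.43
ee_pos: [0.5269, 0.0175, 0.057]
tcp_rot: [0.903, 0.43, 0.001, 0.0]
force: [-5.9, -4.5, 13.1]
width: 0.0355
gripper_force: 30.0
```

```bash
python3 -m inch '[{"tx":0,"ty":0,"tz":0,"rx":0,"ry":0,"rz":0,"fingers":0.5},{"tx":0,"ty":0,"tz":0,"rx":0,"ry":0,"rz":0,"fingers":0.5},{"tx":0,"ty":0,"tz":0,"rx":0,"ry":0,"rz":0,"fingers":0.55},{"tx":0,"ty":0,"tz":0,"rx":0,"ry":0,"rz":0,"fingers":0.55}]'
python3 - <<'E'
from h import *
from bench import *
w=snapshot("wrist");pickle.dump(w,open("w5.pkl","wb"));cv2.imwrite("pics/w5.png",w["frame"])
E
```

```text
time: 9.93
ee_pos: [0.5267, 0.0176, 0.0563]
tcp_rot: [0.903, 0.43, 0.001, 0.0]
force: [-0.2, 0.1, -0.1]
width: 0.0515
gripper_force: 0.0
```

View pics/w5.png

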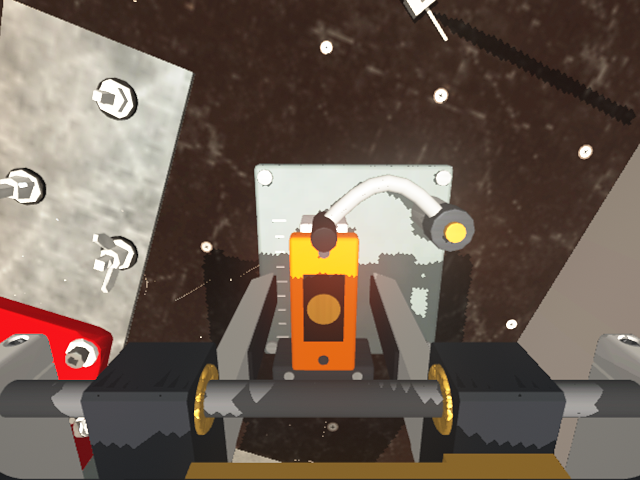

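The slide has been pushed back against the bar (tail at row 370, bar screws at (289,376) and (357,376)), with the pin at its far end (323,235). I'll lift clear and verify.

```bash
python3 -m inch '[{"tx":0,"ty":0,"tz":-1,"rx":0,"ry":0,"rz":0,"fingers":0.55},{"tx":0,"ty":0,"tz":-2.5,"rx":0,"ry":0,"rz":0,"fingers":0.55},{"tx":-1,"ty":0,"tz":-4,"rx":0,"ry":0,"rz":0,"fingers":0.55},{"tx":-3,"ty":0,"tz":-4,"rx":0,"ry":0,"rz":0,"fingers":0.55},{"tx":-3,"ty":0,"tz":-4,"rx":0,"ry":0,"rz":0,"fingers":0.55},{"tx":0,"ty":0,"tz":0,"rx":0,"ry":0,"rz":0,"fingers":0.55},{"tx":0,"ty":0,"tz":0,"rx":0,"ry":0,"rz":0,"fingers":0.55}]'
python3 - <<'E'
from h import *
from bench import *
X=np.array([np.cos(.89),np.sin(.89)]);Y=np.array([-X[1],X[0]]);O=np.array([.521,.012])
for n in("wrist","side","top"):
    w=snapshot(n);pickle.dump(w,open(f"f_{n}.pkl","wb"))
    for q in rects(w,(8,120,100),(28,255,255),.046):
        e=q[1]-O
        if np.linalg.norm(e)<.06: print(n,*q,"stage",(e@X).round(4),(e@Y).round(4))
    if n=="wrist": cv2.imwrite("pics/w6.png",w["frame"])
    if n!="wrist":
        for q in rects(w,(100,130,80),(125,255,255),.012): print(n,"blue",*q)
E
```

```text
time: 10.85
ee_pos: [0.4824, -0.0368, 0.2116]
tcp_rot: [0.903, 0.43, 0.001, 0.0]
force: [0.0, -0.3, -0.3]
width: 0.0516
gripper_force: 0.0
wrist [323. 154.] [0.5215 0.0116] [0.0357 0.0796] 0.887 stage 0.0 -0.0006
side [355. 188.] [0.5171 0.021 ] [0.0532 0.0847] 0.881 stage 0.0045 0.0087
side blue [279. 353.] [0.4069 0.3918] [0.0443 0.0814] 0.983
top [404. 206.] [0.5205 0.0136] [0.0374 0.0811] 0.88 stage 0.0009 0.0014
```

View pics/w6.png

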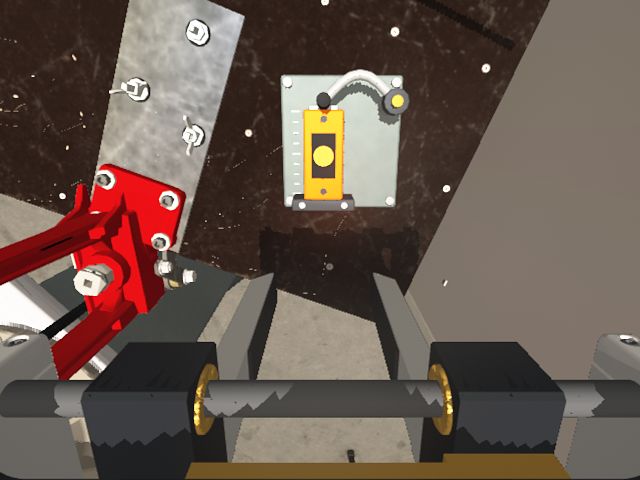

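The slide is seated against the bar (row 199), square and centred (stage x 0.0 mm, y −0.6 mm, yaw 0.887 against 0.89). The pin (323,101) is at its far end, the blue slide has not moved, and the robot is clear.

```bash
python3 -c "
from bench import *
print(sign_off())"
```

```text
the job is handed in; nothing more can be done
None
```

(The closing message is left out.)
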